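# Touch off the three setters round the pump barrel

## Task

Register the work area round the pump barrel by touching off the three setters: with a fingertip, lightly press the blue cap from above, then the yellow, then the red, so that each gives by a few millimetres but does not go down to its stop. Do not pick up or shift the setters, leave everything else on the bench alone, and finish with the hand clear.

Things in the scene. Friction and masses are not known exactly. Their poses are not given: they have to be found in the camera images.
- blue_setter: loose upright aluminium touch-off setter (about 0.6 kg) with a blue cap on top; origin at the centre of its underside, z up. Round base 56 mm across and 12 mm high, barrel 46 mm across up to 42 mm, collar 27 mm across up to 46 mm, then a steel stem 16 mm across and the cap: 32 mm across, 8 mm thick, its top 66.5 mm above the underside while untouched. It stands on the pale layout board, whose top is 4 mm above the bench top.
- blue_top (a point): centre of the top face of the blue cap (z up); it goes down with the cap
- blue_cap (a joint): how far the blue cap is pressed down, in m: 0 untouched, 0.012 on its stop. Pressing straight down takes 2 N to start (dry friction) plus 0.6 N per mm, so about 5 N at 5 mm and 9 N at the stop. It signals from 1.5 mm. Let go, it springs back only to 3 to 4 mm and stays there (pressed less than that, it stays where it was left).
- yellow_setter: loose upright aluminium touch-off setter (about 0.6 kg) with a yellow cap on top; origin at the centre of its underside, z up. Round base 56 mm across and 12 mm high, barrel 46 mm across up to 42 mm, collar 27 mm across up to 46 mm, then a steel stem 16 mm across and the cap: 32 mm across, 8 mm thick, its top 66.5 mm above the underside while untouched. It stands on the pale layout board, whose top is 4 mm above the bench top.
- yellow_top (a point): centre of the top face of the yellow cap (z up); it goes down with the cap
- yellow_cap (a joint): how far the yellow cap is pressed down, in m: 0 untouched, 0.012 on its stop. Pressing straight down takes 2 N to start (dry friction) plus 0.6 N per mm, so about 5 N at 5 mm and 9 N at the stop. It signals from 1.5 mm. Let go, it springs back only to 3 to 4 mm and stays there (pressed less than that, it stays where it was left).
- red_setter: loose upright aluminium touch-off setter (about 0.6 kg) with a red cap on top; origin at the centre of its underside, z up. Round base 56 mm across and 12 mm high, barrel 46 mm across up to 42 mm, collar 27 mm across up to 46 mm, then a steel stem 16 mm across and the cap: 32 mm across, 8 mm thick, its top 66.5 mm above the underside while untouched. It stands on the pale layout board, whose top is 4 mm above the bench top.
- red_top (a point): centre of the top face of the red cap (z up); it goes down with the cap
- red_cap (a joint): how far the red cap is pressed down, in m: 0 untouched, 0.012 on its stop. Pressing straight down takes 2 N to start (dry friction) plus 0.6 N per mm, so about 5 N at 5 mm and 9 N at the stop. It signals from 1.5 mm. Let go, it springs back only to 3 to 4 mm and stays there (pressed less than that, it stays where it was left).
- pump_barrel: black pump barrel, 35x52x50 mm, the work that the setters stand round; loose bystander; origin at the centre of its underside
- fitting_b: grey threaded hydraulic fitting, 30x60x26 mm; loose bystander; origin at the centre of its underside
- spacer_tube: small upright light-grey tube, 18 mm across, 36 mm high; loose bystander; origin at the centre of its underside
- plug_cream: cream round-topped plug, 32 mm across, 18 mm high; loose bystander; origin at the centre of its underside
- jar_1: small white jar with a black lid, 34 mm across, 34 mm high; loose bystander; origin at the centre of its underside
- spacer_black: upright black stepped spacer, 22 mm across, 32 mm high; loose bystander; origin at the centre of its underside
Mind the look-alikes: they are no part of the job. What is shaped like the blue_setter but purple is not meant.

How it is judged:
By the outcome, as a careful person would: the job done as asked, in the order asked, and still so for the second after the job is handed in, with the robot touching nothing.
It also fails if it takes over 42 s, if anything falls off the work surface, if the arm or the gripper's body presses on something with over 40 N, if the wrist force passes 120 N, or if a joint passes its speed limit or range.

## Robot

A 6-joint arm with a two-finger parallel gripper is mounted at the origin on a cart in front of the work surface, level with it; the furniture and walls round the work are solid. World frame = base frame: x ahead of the robot, y to its left, z up, the work surface at z = 0. Lengths are in m, angles in degrees, forces in N, time in s.
With the tool pointing down it reaches from about 0.35 to 0.775 m from the base axis. Payload 7.3 kg.
Tool frame: the origin (TCP) lies midway between the tips of the shut fingers; the grasp point (between the pads) lies 19 mm behind it; z points along the fingers, y is the line along which they close (so a half turn about z gives the same grasp; the last joint's range is limited). The gripper opens to 92 mm and grips with 3 to 60 N. Pads are 19 mm wide; open, the fingers measure 130 mm over their backs; the gripper's body (75 mm by 190 mm) begins 47 mm behind the grasp point.
Start: joints at [-81.36, 19.595, 87.324, -0, 73.075, -8.365], TCP at [0.154, -0.502, 0.204] pointing down, gripper open.
Joint ranges: [-145.02, 145.02], [-44.19, 115.74], [2.07, 154.8], [-57.11, 237.11], [16.16, 152.29], [-177.93, 177.93]. Speed limits (degrees/s): [147.25, 147.25, 180, 180, 180, 180].

## Interface

Orientations are given as [roll, pitch, yaw] about the fixed x, y, z axes, in that order (R = Rz(yaw) Ry(pitch) Rx(roll)).
In Python, from bench import ctrl gives the robot as it stands. The module is installed in compiled form; this text tells all that it offers.
- The arm moves only by the tool send_rows, never from a script. Its argument "steps" is a list of rows, each a list of 5 numbers: the shift along the tool's x, y, z scaled (see below), then the turn about the tool's z scaled (see below), then the closure, from 0 (fully open) to 1 (shut). In form: [[tx, ty, tz, turn, jaw], ...]. A call has exactly 8 rows; each row shifts and turns the commanded pose from where the row before left it, along the tool's axes as they then stand; what a row does not reach is not made up. The controller multiplies each number of a shift by 50 mm and each number of a turn by 4 degrees. A row lasts 1/8 s, in which the tool goes at most 62.5 mm and 10.7 degrees, less where a joint would pass 70% of its speed; a pose out of reach is approached as far as the arm can. A call with a number of a shift or a turn outside -1 to 1 is refused whole. A call with a gripper value outside its range is refused whole. The fingers move at their own pace and stop on an object; the grip force is fixed at half the most. Time passes only in rows, so rows that do not move let the fingers close, or fill a call up. It gives the time, the measured TCP pose, the force, the opening and the grip force at its end, in the units of the state.
- ctrl.get_state(): the state, without advancing time (a new reading comes with each control period).
- ctrl.capture(name): name is "scene" or "top" or "wrist"; returns a dict with "image" (400x640x3 uint8, red, green, blue), "camera_matrix" (3x3 intrinsics, pixels), "T" (4x4, takes a point from camera to world coordinates); the wrist camera has in their place "mount" (4x4, takes a point from camera to tool coordinates, whose origin is the TCP and whose axes are the flange's). Camera axes: x right, y down, z forward; pixel columns grow to the right and rows downward; lengths in m; the calibration is good to about 2 mm. A picture is of the moment at which its call begins: read the wrist's pose just before it. There is no depth.
- ctrl.finish_job(): hands the job in; it is judged then, once.
The state is a dict: "time": time; "joints": joint angles; "dq": joint speeds; "tau": joint torques, N m; "position": TCP position; "tool_rot": TCP orientation; "wrist_force": force on the tool from outside, world axes, zero at the start; "wrist_torque": the same for the moment, N m; "opening": finger opening in m; "grip_force": force on a finger pad.
Only numpy, scipy, OpenCV 4.12 (cv2) and the standard library are available. Lean on these libraries where they do the work, as an engineer would, in place of code of your own. Each camera call takes 0.05 s, during which the arm holds its last target. There are 200 camera calls.

## Working session

There is one attempt and no reset: what is moved stays moved. The work goes in short steps, Python scripts to look and compute and a tool call to move; the robot and the scene stay as the last step left them, time stands still between calls to the robot, and variables do not carry over. Pictures are saved under pics/ and viewed, at most 10 in all, crops included, and the job is handed in when it is done.

Besides the shell and the picture viewer there is one more tool, called after "Call:" as name([rows], argument=value, ...), one row to a line, values as JSON. send_rows: Moves the arm, as the interface text tells. Its arguments: {"type":"object","properties":{"steps":{"type":"array","items":{"type":"array","items":{"type":"number"}}}},"required":["steps"]}

```bash
mkdir -p pics; python3 - <<'E'
from bench import ctrl
import cv2,numpy as np,pickle
d={}
for n in("scene","top"):
    c=ctrl.capture(n);d[n]=c;cv2.imwrite(f"pics/{n}0.png",c["image"][:,:,::-1])
pickle.dump(d,open("c.pkl","wb"))
s=ctrl.get_state();print(s["time"],s["position"],s["tool_rot"],s["opening"],s["wrist_force"])
print(d["top"]["T"],d["top"]["camera_matrix"])
E
```

```text
0.1 [ 0.15350069 -0.50165523  0.20341379] [-1.79921334e+02 -1.01306491e-02  1.70050362e+01] 0.09170183959665695 [-0.49511    -0.35813086 -0.27104469]
[[ 0.01641112 -0.98583513  0.16691245  0.45083483]
 [-0.99973805 -0.01351521  0.01847103  0.26568043]
 [-0.01595353 -0.16717186 -0.98579869  0.91141575]
 [ 0.          0.          0.          1.        ]] [[416.0811101    0.         322.96409276]
 [  0.         416.0811101  195.74587071]
 [  0.           0.           1.        ]]
```

View pics/top0.png

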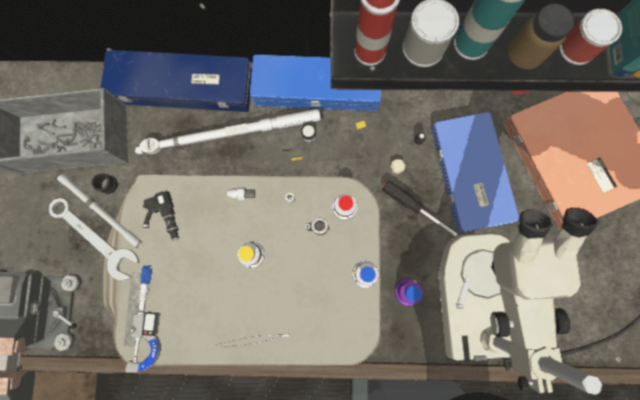

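View pics/scene0.png

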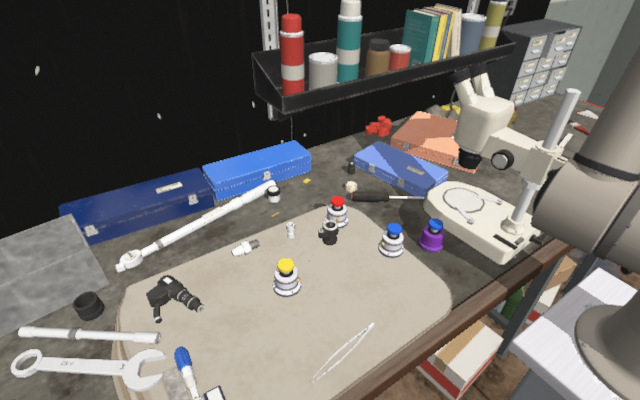

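```bash
cat > h.py <<'E'
import numpy as np,cv2
def ray(c,u,v,z):
    K,T=c["camera_matrix"],c["T"];d=T[:3,:3]@np.linalg.solve(K,[u,v,1]);o=T[:3,3]
    return o+d*(z-o[2])/d[2]
def cap(c,name,u,v,r=16):
    h=cv2.cvtColor(c["image"],cv2.COLOR_RGB2HSV).astype(int);H=h[...,0]
    m={"blue":abs(H-112)<10,"yellow":abs(H-26)<7,"red":(H<6)|(H>174)}[name]&(h[...,1]>140)&(h[...,2]>60)
    n,l,s,ce=cv2.connectedComponentsWithStats(m.astype(np.uint8))
    k=max((i for i in range(1,n) if np.hypot(*(ce[i]-[u,v]))<r),key=lambda i:s[i,4])
    return ce[k],s[k]
E
python3 - <<'E'
from h import *
import pickle
d=pickle.load(open("c.pkl","rb"))
P={"top":dict(blue=(368,274),yellow=(247,254),red=(346,203)),"scene":dict(blue=(394,229),yellow=(286,266),red=(338,201))}
for v in P:
  for n,p in P[v].items():
    ce,s=cap(d[v],n,*p);print(v,n,ce.round(1),s,ray(d[v],*ce,0.069).round(4))
print("scopehead",ray(d["top"],440,300,0.05),"barrel",ray(d["top"],318,227,.05),ray(d["top"],408,292,.0665))
E
```

```text
top blue [367.4 273.9] [361 267  14  15 156] [0.4371 0.1905 0.069 ]
top yellow [246.2 253.1] [239 247  15  14 158] [0.4742 0.4341 0.069 ]
top red [345.4 202.5] [339 196  14  14 153] [0.5801 0.2354 0.069 ]
scene blue [393.9 228.3] [387 223  15  12 147] [0.4331 0.1936 0.069 ]
scene yellow [285.4 265.1] [278 258  16  15 186] [0.4687 0.4372 0.069 ]
scene red [337.3 200.6] [331 196  14  11 117] [0.5759 0.2378 0.069 ]
scopehead [0.38783828 0.04358329 0.05      ] barrel [0.53080478 0.29103818 0.05      ] [0.40332326 0.11032058 0.0665    ]
```

```bash
python3 - <<'E'
from h import *
import pickle
d=pickle.load(open("c.pkl","rb"))
P=[d[v]["camera_matrix"]@np.linalg.inv(d[v]["T"])[:3] for v in("top","scene")]
for n,a,b in [("eyeL",(536,222),(463,78)),("eyeR",(580,222),(490,70)),("knob/post",(592,383),(572,95)),("focus",(501,324),(503,142)),("shelfcorner",(333,85),(283,108))]:
    X=cv2.triangulatePoints(*P,np.float64(a),np.float64(b)).ravel();X=X[:3]/X[3]
    e=[(p@np.r_[X,1]) for p in P];print(n,X.round(3),[(q[:2]/q[2]).round() for q in e])
E
```

```text
eyeL [ 0.514 -0.025  0.325] [array([538., 224.]), array([461.,  78.])]
eyeR [ 0.507 -0.085  0.334] [array([585., 229.]), array([483.,  70.])]
knob/post [ 0.311 -0.067  0.348] [array([592., 383.]), array([572.,  95.])]
focus [0.368 0.003 0.249] [array([501., 325.]), array([502., 142.])]
shelfcorner [0.762 0.265 0.232] [array([332.,  85.]), array([284., 108.])]
```

Call:
send_rows([
  [0, 0, -1, 0, 1],
  [0, 0, -1, 0, 1],
  [0, 0, -1, 0, 1],
  [0, 0, -1, 0, 1],
  [0, 0, -1, 0, 1],
  [0.88, -0.48, 0, 0, 1],
  [0.88, -0.48, 0, 0, 1],
  [0.88, -0.48, 0, 0, 1],
])

```text
time: 1.1
position: [0.2595, -0.3934, 0.4536]
tool_rot: [-180.0, -0.0, 17.0]
wrist_force: [0.8, -0.5, 0.1]
opening: 0.0162
grip_force: 0.0
```

Call:
send_rows([
  [0.88, -0.48, 0, 0, 1],
  [0.88, -0.48, 0, 0, 1],
  [0.88, -0.48, 0, 0, 1],
  [0.88, -0.48, 0, 0, 1],
  [0.4, -0.9, 0, 0, 1],
  [0.4, -0.9, 0, 0, 1],
  [0.4, -0.9, 0, 0, 1],
  [0.4, -0.9, 0, 0, 1],
])

```text
time: 2.1
position: [0.4227, -0.0542, 0.4537]
tool_rot: [-180.0, 0.0, 17.0]
wrist_force: [1.0, 0.4, 0.2]
opening: 0.0006
grip_force: 0.0
```

Call:
send_rows([
  [0.34, -0.92, 0, 0, 1],
  [0.34, -0.92, 0, 0, 1],
  [0.34, -0.92, 0, 0, 1],
  [0.34, -0.92, 0, 0, 1],
  [0.34, -0.92, 0, 0, 1],
  [0, 0, 1, 0, 1],
  [0, 0, 1, 0, 1],
  [0, 0, 1, 0, 1],
])

```text
time: 3.1
position: [0.4364, 0.1892, 0.3021]
tool_rot: [180.0, 0.0, 17.0]
wrist_force: [-0.1, 0.4, 0.5]
opening: 0.0005
grip_force: 0.0
```

```bash
python3 - <<'E'
from bench import ctrl
import cv2,pickle
s=ctrl.get_state();c=ctrl.capture("wrist");cv2.imwrite("pics/w1.png",c["image"][:,:,::-1])
pickle.dump((s,c),open("w1.pkl","wb"));print(s["position"],s["tool_rot"],s["wrist_force"],c["mount"])
E
```

```text
[0.43635308 0.18915927 0.30205024] [1.79994679e+02 3.30549875e-02 1.70390279e+01] [-0.12935866  0.4317149   0.48516146] [[ 8.30405893e-04 -9.68224071e-01 -2.50082905e-01  6.72210369e-02]
 [ 9.99998047e-01  3.55489731e-04  1.94419749e-03 -1.56874427e-04]
 [-1.79351690e-03 -2.50084031e-01  9.68222475e-01 -1.81526809e-01]
 [ 0.00000000e+00  0.00000000e+00  0.00000000e+00  1.00000000e+00]]
```

View pics/w1.png

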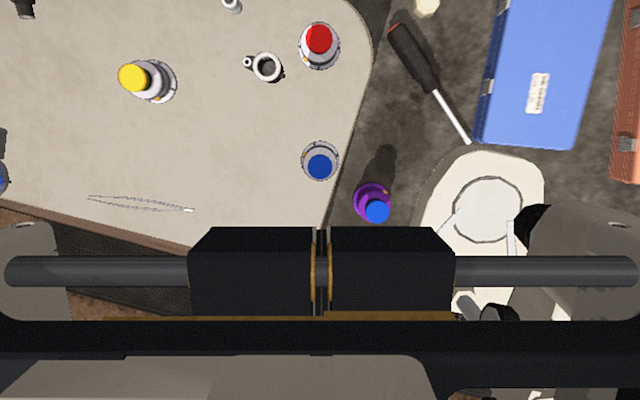

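The wrist view shows all three caps: blue (320,166), yellow (134,77) and red (318,38). The purple decoy with a blue cap is at (376,210). I'll measure the caps from here.

```bash
python3 - <<'E'
from h import *
import pickle
from scipy.spatial.transform import Rotation as R
s,c=pickle.load(open("w1.pkl","rb"))
W=np.eye(4);W[:3,:3]=R.from_euler("xyz",s["tool_rot"],degrees=True).as_matrix();W[:3,3]=s["position"]
c["T"]=W@c["mount"]
for n,p in dict(blue=(320,166),yellow=(134,77),red=(318,38)).items():
    ce,st=cap(c,n,*p);X=ray(c,*ce,.069);d=W[:3,:3].T@(X-s["position"]);print(n,ce.round(1),st,X.round(4),"tool mm",(d*1e3).round(1))
E
```

```text
blue [319.5 166.3] [308 155  24  24 452] [0.436  0.1903 0.069 ] tool mm [ 1.000e-01 -1.200e+00  2.331e+02]
yellow [132.8  77.4] [118  64  31  28 669] [0.4726 0.4325 0.069 ] tool mm [ 106.1 -222.   233. ]
red [318.6  38.5] [306  24  26  30 608] [0.5777 0.2348 0.069 ] tool mm [148.7  -2.2 233. ]
```

Call:
send_rows([
  [0, -0.03, 1, 0, 1],
  [0, 0, 1, 0, 1],
  [0, 0, 1, 0, 1],
  [0, 0, 0.9, 0, 1],
  [0, 0, 0.4, 0, 1],
  [0, 0, 0.1, 0, 1],
  [0, 0, 0, 0, 1],
  [0, 0, 0, 0, 1],
])

```text
time: 4.15
position: [0.4373, 0.1907, 0.0852]
tool_rot: [180.0, -0.1, 17.0]
wrist_force: [-0.6, 0.3, -0.4]
opening: 0.0003
grip_force: 0.0
```

Call:
send_rows([
  [0, 0, 0.2, 0, 1],
  [0, 0, 0.04, 0, 1],
  [0, 0, 0.04, 0, 1],
  [0, 0, 0.04, 0, 1],
  [0, 0, 0.04, 0, 1],
  [0, 0, 0, 0, 1],
  [0, 0, 0, 0, 1],
  [0, 0, 0, 0, 1],
])

```text
time: 5.15
position: [0.4365, 0.1905, 0.0661]
tool_rot: [180.0, -0.0, 17.0]
wrist_force: [-0.3, -0.2, 0.2]
opening: 0.0005
grip_force: 0.0
```

```bash
python3 - <<'E'
from bench import ctrl
import cv2,numpy as np
s=ctrl.get_state();print(s["position"],s["wrist_force"],s["wrist_torque"])
a=ctrl.capture("scene")["image"][170:270,340:450,::-1];b=ctrl.capture("wrist")["image"][130:330,220:420,::-1]
cv2.imwrite("pics/b1.png",np.hstack([cv2.resize(a,(440,400),interpolation=2),cv2.resize(b,(360,400))]))
E
```

```text
[0.43647124 0.19045165 0.06605977] [-0.27356225 -0.22428992  0.18131865] [-0.01743524 -0.03902408  0.01394526]
```

View pics/b1.png

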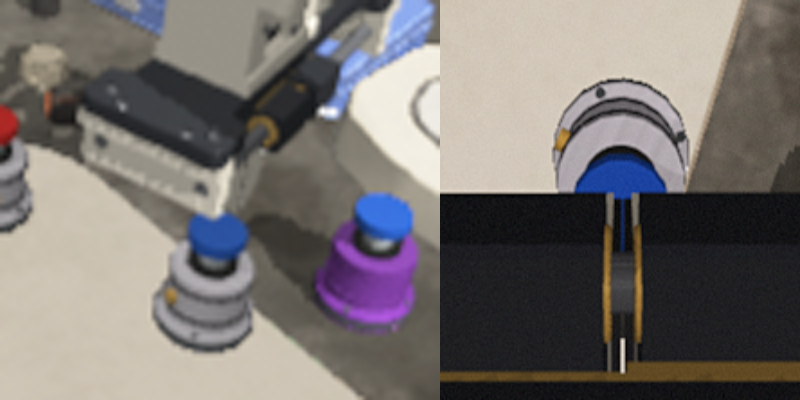

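Stem still fully visible, so the tip is at or just above the cap. I'll creep down, using the force as the guide.

Call:
send_rows([
  [0, 0, 0.02, 0, 1],
  [0, 0, 0, 0, 1],
  [0, 0, 0.02, 0, 1],
  [0, 0, 0, 0, 1],
  [0, 0, 0.02, 0, 1],
  [0, 0, 0, 0, 1],
  [0, 0, 0, 0, 1],
  [0, 0, 0, 0, 1],
])

```text
time: 6.25
position: [0.4364, 0.1904, 0.063]
tool_rot: [180.0, -0.0, 17.0]
wrist_force: [-1.0, -0.2, -0.8]
opening: 0.0003
grip_force: 0.0
```

```bash
python3 - <<'E'
from bench import ctrl
from h import *
import pickle
d=pickle.load(open("c.pkl","rb"))
s=ctrl.get_state();print(s["position"],s["wrist_force"],s["tau"])
c=ctrl.capture("scene");print(cap(d["scene"],"blue",394,229),cap(c,"blue",394,229))
a=[cv2.resize(i["image"][190:265,360:430,::-1],(390,420),interpolation=2) for i in (d["scene"],c)]
cv2.imwrite("pics/b2.png",np.hstack(a))
E
```

```text
[0.43643147 0.19042472 0.06300413] [-1.03940342 -0.2101514  -0.75471332] [-9.68814093e-04 -4.13453650e+01 -1.83273786e+01  3.06668971e-02
 -7.90464529e-02  3.27597013e-05]
(array([393.85714286, 228.31292517]), array([387, 223,  15,  12, 147], dtype=int32)) (array([394.1754386 , 229.26315789]), array([387, 224,  15,  11, 114], dtype=int32))
```

View pics/b2.png

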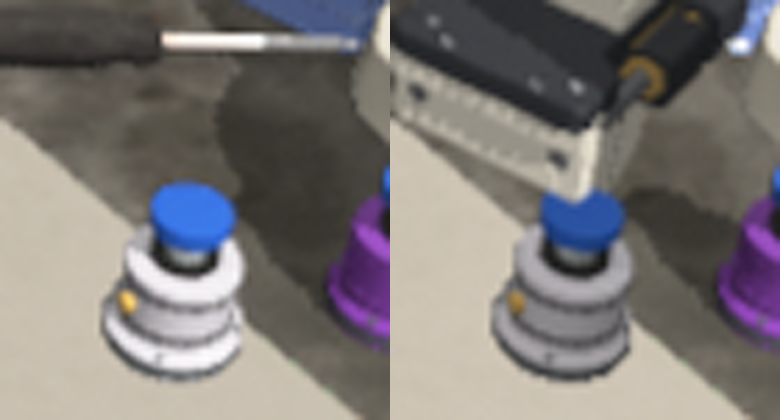

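Call:
send_rows([
  [0, 0, 0.02, 0, 1],
  [0, 0, 0, 0, 1],
  [0, 0, 0.02, 0, 1],
  [0, 0, 0, 0, 1],
  [0, 0, 0.02, 0, 1],
  [0, 0, 0, 0, 1],
  [0, 0, 0, 0, 1],
  [0, 0, 0, 0, 1],
])

```text
time: 7.3
position: [0.4364, 0.1904, 0.06]
tool_rot: [180.0, -0.0, 17.0]
wrist_force: [-0.3, 0.1, 0.8]
opening: 0.0004
grip_force: 0.0
```

```bash
python3 - <<'E'
from bench import ctrl
from h import *
import pickle
d=pickle.load(open("c.pkl","rb"))
F=[ctrl.get_state()["wrist_force"][2] for _ in range(3)];print(F)
c=ctrl.capture("scene");print(cap(c,"blue",394,229,20))
P=c["camera_matrix"]@np.linalg.inv(c["T"])[:3]
for z in (.06,.0705):
  q=P@[.4364,.1904,z,1];print(z,q[:2]/q[2])
a=[cv2.resize(i["image"][200:260,360:430,::-1],(394,338),interpolation=cv2.INTER_NEAREST) for i in (d["scene"],c)]
cv2.imwrite("pics/b3.png",np.hstack(a))
E
```

```text
[np.float64(0.8411667064280957), np.float64(0.8411667064280957), np.float64(0.8411667064280957)]
(array([394.3 , 229.75]), array([387, 226,  15,   9, 100], dtype=int32))
0.06 [393.30748691 230.01133922]
0.0705 [393.98545734 226.34938362]
```

View pics/b3.png

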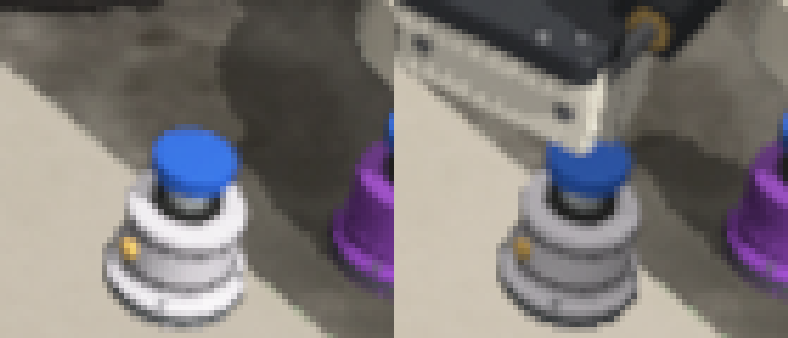

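Call:
send_rows([
  [0, 0, 0.02, 0, 1],
  [0, 0, 0.02, 0, 1],
  [0, 0, 0.02, 0, 1],
  [0, 0, 0.02, 0, 1],
  [0, 0, 0, 0, 1],
  [0, 0, 0, 0, 1],
  [0, 0, 0, 0, 1],
  [0, 0, 0, 0, 1],
])

```text
time: 8.35
position: [0.4364, 0.1904, 0.056]
tool_rot: [180.0, -0.0, 17.0]
wrist_force: [0.8, -0.7, -0.3]
opening: 0.0004
grip_force: 0.0
```

```bash
python3 - <<'E'
from bench import ctrl
from h import *
import pickle
d=pickle.load(open("c.pkl","rb"))
s=ctrl.get_state();print(s["position"],s["wrist_force"])
c=ctrl.capture("scene");print(cap(c,"blue",394,229,20))
a=[cv2.resize(i["image"][200:260,360:430,::-1],(394,338),interpolation=cv2.INTER_NEAREST) for i in (d["scene"],c)]
cv2.imwrite("pics/b4.png",np.hstack(a))
E
```

```text
[0.43642331 0.19044329 0.05601106] [ 0.822575   -0.66736373 -0.31201326]
(array([394.73493976, 230.31325301]), array([387, 226,  15,   9,  83], dtype=int32))
```

```bash
python3 - <<'E'
from bench import ctrl
from h import *
c=ctrl.capture("scene")["image"][185:265,350:430,::-1];w=ctrl.capture("wrist")["image"][170:340,235:405,::-1]
cv2.imwrite("pics/b5.png",np.hstack([cv2.resize(i,(400,400),interpolation=cv2.INTER_CUBIC) for i in (c,w)]))
E
```

```text
(no output)
```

View pics/b5.png

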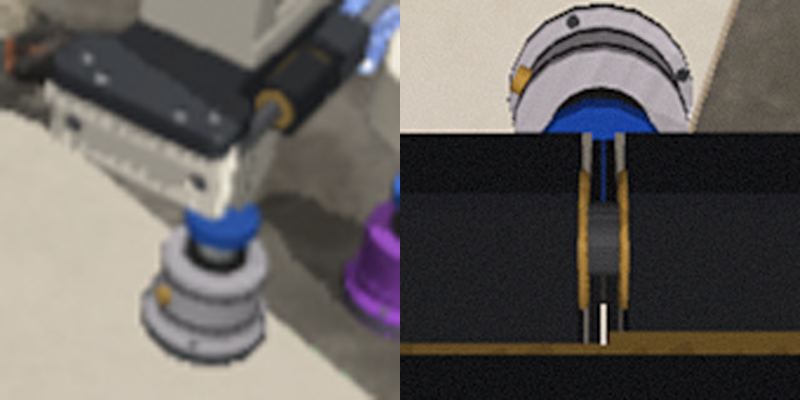

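```bash
python3 - <<'E'
from bench import ctrl
from h import *
from scipy.spatial.transform import Rotation as R
s=ctrl.get_state();r=R.from_euler("xyz",s["tool_rot"],degrees=True).as_matrix();p=np.array(s["position"])
im=[]
for n in("scene","top"):
    c=ctrl.capture(n);P=c["camera_matrix"]@np.linalg.inv(c["T"])[:3]
    f=lambda t:(lambda q:q[:2]/q[2])(P@np.r_[r@np.array(t)+p,1])
    o=f([0,0,0]).astype(int)-[60,60]
    a=cv2.resize(c["image"][o[1]:o[1]+90,o[0]:o[0]+90,::-1],(400,400),interpolation=cv2.INTER_CUBIC);k=400/90
    g=lambda t:tuple(int(x) for x in ((f(t)-o+.5)*k))
    cv2.circle(a,g([0,0,0]),4,(0,0,255),-1);cv2.circle(a,g([0,0,-.019]),4,(0,255,0),-1)
    b=[g([x,y,-.066]) for x,y in((-.0375,-.095),(.0375,-.095),(.0375,.095),(-.0375,.095))]
    cv2.polylines(a,[np.array(b)],True,(0,255,255),1);im.append(a)
cv2.imwrite("pics/b6.png",np.hstack(im))
E
```

```text
(no output)
```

View pics/b6.png

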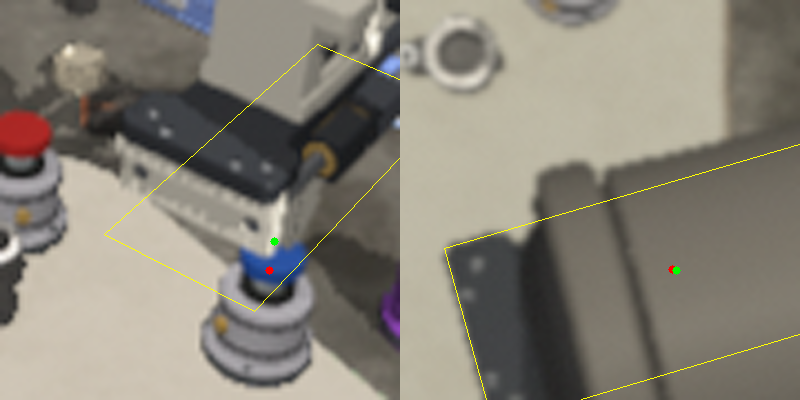

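Tip hidden behind the gripper body, and the cap has not moved. I'll creep on in steps well under the stop travel.

Call:
send_rows([
  [0, 0, 0.02, 0, 1],
  [0, 0, 0.02, 0, 1],
  [0, 0, 0.02, 0, 1],
  [0, 0, 0.02, 0, 1],
  [0, 0, 0, 0, 1],
  [0, 0, 0, 0, 1],
  [0, 0, 0, 0, 1],
  [0, 0, 0, 0, 1],
])

```text
time: 9.6
position: [0.4364, 0.1904, 0.052]
tool_rot: [180.0, 0.0, 17.0]
wrist_force: [-0.2, -0.9, 0.2]
opening: 0.0008
grip_force: 0.0
```

```bash
python3 - <<'E'
from bench import ctrl
from h import *
s=ctrl.get_state();print(s["position"],s["wrist_force"],s["wrist_torque"],s["tau"])
c=ctrl.capture("scene");print(cap(c,"blue",394,229,20))
E
```

```text
[0.43639525 0.19041717 0.05199833] [-0.24774931 -0.85464149  0.18917587] [-0.01276237 -0.07680707 -0.00069169] [ 8.28134707e-04 -4.16730022e+01 -1.77706325e+01  2.97576317e-02
 -7.95050478e-02  7.50230674e-05]
(array([395.2295082 , 231.03278689]), array([388, 227,  14,   8,  61], dtype=int32))
```

Call:
send_rows([
  [0, 0, 0.02, 0, 1],
  [0, 0, 0.02, 0, 1],
  [0, 0, 0.02, 0, 1],
  [0, 0, 0.02, 0, 1],
  [0, 0, 0, 0, 1],
  [0, 0, 0, 0, 1],
  [0, 0, 0, 0, 1],
  [0, 0, 0, 0, 1],
])

```text
time: 10.65
position: [0.4364, 0.1904, 0.048]
tool_rot: [180.0, 0.0, 17.0]
wrist_force: [-0.2, 0.4, 0.0]
opening: 0.0004
grip_force: 0.0
```

```bash
python3 - <<'E'
from bench import ctrl
from h import *
s=ctrl.get_state();print(s["position"],s["wrist_force"],s["wrist_torque"])
c=ctrl.capture("scene");print(cap(c,"blue",394,229,20))
w=ctrl.capture("wrist")
a=cv2.resize(c["image"][200:260,360:420,::-1],(400,400),interpolation=cv2.INTER_CUBIC)
b=cv2.resize(w["image"][130:330,220:420,::-1],(400,400),interpolation=cv2.INTER_CUBIC)
b=np.clip(b.astype(float)*1.8,0,255).astype(np.uint8)
cv2.imwrite("pics/b7.png",np.hstack([a,b]))
E
```

```text
[0.43638812 0.19041913 0.04798435] [-0.15156452  0.44100632  0.04145704] [ 0.00408654  0.00152269 -0.04519938]
(array([395.76190476, 231.69047619]), array([388, 228,  14,   7,  42], dtype=int32))
```

View pics/b7.png

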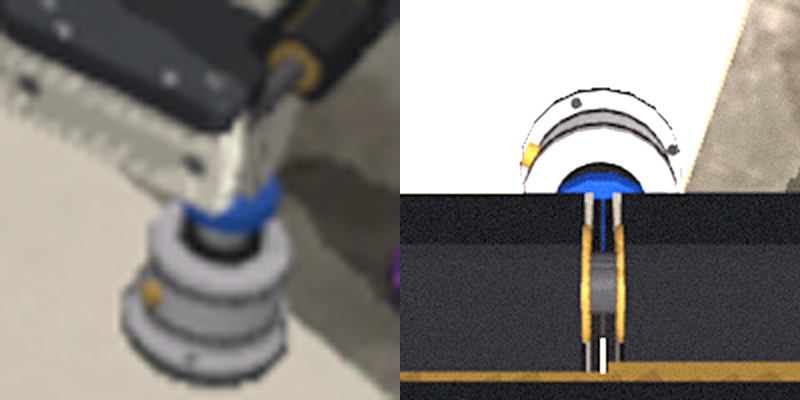

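Reported z and the camera agree, but the gripper appears about 35 mm shorter than nominal: the body edge sits about 13 px higher than predicted. I'll continue with guarded steps.

Call:
send_rows([
  [0, 0, 0.02, 0, 1],
  [0, 0, 0.02, 0, 1],
  [0, 0, 0.02, 0, 1],
  [0, 0, 0.02, 0, 1],
  [0, 0, 0.02, 0, 1],
  [0, 0, 0, 0, 1],
  [0, 0, 0, 0, 1],
  [0, 0, 0, 0, 1],
])

```text
time: 11.75
position: [0.4365, 0.1904, 0.043]
tool_rot: [180.0, -0.0, 17.0]
wrist_force: [-0.1, 0.3, 2.7]
opening: 0.0
grip_force: 1.4
```

Call:
send_rows([
  [0, 0, 0.02, 0, 1],
  [0, 0, 0.02, 0, 1],
  [0, 0, 0.02, 0, 1],
  [0, 0, 0, 0, 1],
  [0, 0, 0, 0, 1],
  [0, 0, 0, 0, 1],
  [0, 0, 0, 0, 1],
  [0, 0, 0, 0, 1],
])

```text
time: 12.75
position: [0.4365, 0.1904, 0.0401]
tool_rot: [180.0, -0.0, 17.0]
wrist_force: [-0.8, 0.4, 5.8]
opening: 0.0006
grip_force: 2.6
```

```bash
python3 - <<'E'
from bench import ctrl
from h import *
s=ctrl.get_state();print(s["position"],s["wrist_force"],s["wrist_torque"],s["opening"])
c=ctrl.capture("scene");print(cap(c,"blue",394,229,20))
E
```

```text
[0.43648204 0.19044753 0.04006818] [-0.75112526  0.40279331  5.82174279] [-0.02573804  0.09238566  0.07244036] 0.0006431121909519263
(array([395.5       , 234.63636364]), array([388, 230,  13,   8,  44], dtype=int32))
```

Call:
send_rows([
  [0, 0, -0.2, 0, 1],
  [0, 0, -1, 0, 1],
  [0, 0, -0.4, 0, 1],
  [0.424, -0.888, 0, 0, 1],
  [0.424, -0.888, 0, 0, 1],
  [0.424, -0.888, 0, 0, 1],
  [0.424, -0.888, 0, 0, 1],
  [0.424, -0.888, 0, 0, 1],
])

```text
time: 13.8
position: [0.4727, 0.4352, 0.1201]
tool_rot: [180.0, 0.0, 17.0]
wrist_force: [0.5, -0.0, -0.1]
opening: 0.0005
grip_force: 0.0
```

```bash
python3 - <<'E'
from bench import ctrl
from h import *
s=ctrl.get_state();print(s["position"],s["wrist_force"])
for n in("scene","top"):
  c=ctrl.capture(n);print(n,[cap(c,"blue",*p,20) for p in ([(394,229)] if n=="scene" else [(367,274)])])
E
```

```text
[0.47270377 0.43518427 0.12008108] [ 0.45225299 -0.04551241 -0.05544272]
scene [(array([393.71917808, 229.57534247]), array([387, 224,  15,  13, 146], dtype=int32))]
top [(array([367.0794702 , 273.82781457]), array([361, 267,  13,  14, 151], dtype=int32))]
```

Call:
send_rows([
  [0, 0, 0.6, 0, 1],
  [0, 0, 0.5, 0, 1],
  [0, 0, 0.3, 0, 1],
  [0, 0, 0.06, 0, 1],
  [0, 0, 0.04, 0, 1],
  [0, 0, 0.04, 0, 1],
  [0, 0, 0, 0, 1],
  [0, 0, 0, 0, 1],
])

```text
time: 14.9
position: [0.4731, 0.4337, 0.0435]
tool_rot: [180.0, -0.0, 17.0]
wrist_force: [-0.9, -3.5, 5.2]
opening: 0.0005
grip_force: 2.2
```

Call:
send_rows([
  [0, 0, 0, 0, 1],
  [0, 0, 0, 0, 1],
  [0, 0, 0, 0, 1],
  [0, 0, 0, 0, 1],
  [0, 0, 0, 0, 1],
  [0, 0, 0, 0, 1],
  [0, 0, 0, 0, 1],
  [0, 0, 0, 0, 1],
])

```text
time: 15.9
position: [0.473, 0.4337, 0.043]
tool_rot: [180.0, -0.0, 17.0]
wrist_force: [0.8, -2.9, 4.3]
opening: 0.0002
grip_force: 2.4
```

```bash
python3 - <<'E'
from bench import ctrl
from h import *
import pickle
d=pickle.load(open("c.pkl","rb"))
s=ctrl.get_state();print(s["position"],s["wrist_force"],s["wrist_torque"])
c=ctrl.capture("scene");print(cap(d["scene"],"yellow",286,266),cap(c,"yellow",286,266,20))
a=[cv2.resize(i["image"][230:310,250:330,::-1],(400,400),interpolation=2) for i in (d["scene"],c)]
cv2.imwrite("pics/y1.png",np.hstack(a))
E
```

```text
[0.47304085 0.43372732 0.0430195 ] [ 0.81826901 -2.85136769  4.31973753] [-0.5131213  -0.16706542 -0.00858997]
(array([285.43010753, 265.14516129]), array([278, 258,  16,  15, 186], dtype=int32)) (array([285.4 , 270.13]), array([278, 265,  16,  10, 100], dtype=int32))
```

View pics/y1.png

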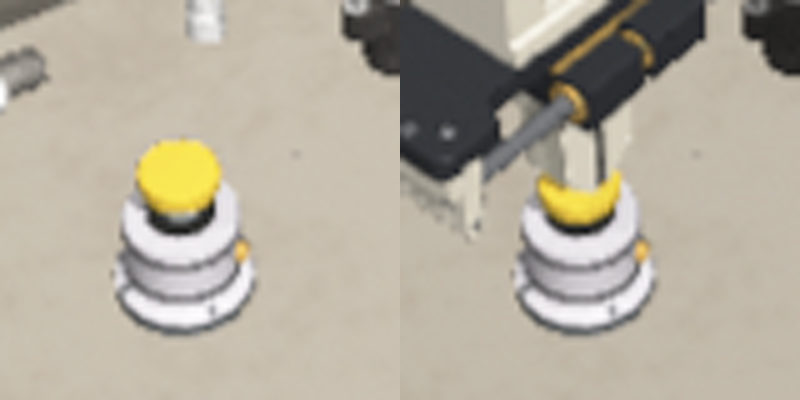

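Fingertip sits centred on the yellow cap, which is down a few millimetres at about 4.3 N. The base has not moved. Now to red.

Call:
send_rows([
  [0, 0, -0.2, 0, 1],
  [0, 0, -1, 0, 1],
  [0, 0, -0.4, 0, 1],
  [0.174, 0.882, 0, 0, 1],
  [0.174, 0.882, 0, 0, 1],
  [0.174, 0.882, 0, 0, 1],
  [0.174, 0.882, 0, 0, 1],
  [0.174, 0.882, 0, 0, 1],
])

```text
time: 16.95
position: [0.5792, 0.235, 0.1231]
tool_rot: [-180.0, 0.0, 17.0]
wrist_force: [-0.0, -0.3, -0.5]
opening: 0.0004
grip_force: 0.0
```

Call:
send_rows([
  [0, 0, 0, 0, 1],
  [0, 0, 0.6, 0, 1],
  [0, 0, 0.4, 0, 1],
  [0, 0, 0.3, 0, 1],
  [0, 0, 0.1, 0, 1],
  [0, 0, 0, 0, 1],
  [0, 0, 0, 0, 1],
  [0, 0, 0, 0, 1],
])

```text
time: 17.95
position: [0.5793, 0.2357, 0.0537]
tool_rot: [180.0, -0.1, 17.0]
wrist_force: [0.3, -0.4, -0.0]
opening: 0.0003
grip_force: 0.0
```

Contact should be near z ≈ 0.046, so I'll go to about 0.043.

Call:
send_rows([
  [0, 0, 0.1, 0, 1],
  [0, 0, 0.04, 0, 1],
  [0, 0, 0.04, 0, 1],
  [0, 0, 0.02, 0, 1],
  [0, 0, 0, 0, 1],
  [0, 0, 0, 0, 1],
  [0, 0, 0, 0, 1],
  [0, 0, 0, 0, 1],
])

```text
time: 18.95
position: [0.5792, 0.2356, 0.0432]
tool_rot: [180.0, -0.0, 17.0]
wrist_force: [1.7, -0.1, 4.1]
opening: -0.0001
grip_force: 2.3
```

Call:
send_rows([
  [0, 0, 0.02, 0, 1],
  [0, 0, 0, 0, 1],
  [0, 0, 0, 0, 1],
  [0, 0, 0, 0, 1],
  [0, 0, 0, 0, 1],
  [0, 0, 0, 0, 1],
  [0, 0, 0, 0, 1],
  [0, 0, 0, 0, 1],
])

```text
time: 19.95
position: [0.5791, 0.2356, 0.0421]
tool_rot: [180.0, -0.0, 17.0]
wrist_force: [2.8, 0.4, 4.4]
opening: 0.0005
grip_force: 2.4
```

Call:
send_rows([
  [0, 0, -0.2, 0, 1],
  [0, 0, -1, 0, 1],
  [0, 0, -1, 0, 1],
  [0, 0, -1, 0, 1],
  [0, 0, -1, 0, 1],
  [0, 0, 0, 0, 1],
  [0, 0, 0, 0, 1],
  [0, 0, 0, 0, 1],
])

```text
time: 20.95
position: [0.5779, 0.2353, 0.2499]
tool_rot: [-180.0, 0.3, 17.0]
wrist_force: [-0.5, 0.1, 1.6]
opening: 0.0004
grip_force: 0.0
```

```bash
python3 - <<'E'
from bench import ctrl
from h import *
import pickle
d=pickle.load(open("c.pkl","rb"))
s=ctrl.get_state();print(s["time"],s["position"],s["wrist_force"])
P={"top":dict(blue=(368,274),yellow=(247,254),red=(346,203)),"scene":dict(blue=(394,229),yellow=(286,266),red=(338,201))}
for v in P:
  c=ctrl.capture(v)
  for n,p in P[v].items():
    try:print(v,n,cap(d[v],n,*p)[0].round(1),cap(c,n,*p)[0].round(1),cap(c,n,*p)[1])
    except ValueError:print(v,n,"hidden")
E
```

```text
20.95 [0.57785426 0.23534446 0.24993565] [-0.49563289  0.12096265  1.57090721]
top blue [367.4 273.9] [368.7 273.7] [364 268  11  13 109]
top yellow [246.2 253.1] [246.4 253.3] [240 247  14  14 160]
top red [345.4 202.5] [347.8 204.3] [344 200   9  10  68]
scene blue [393.9 228.3] [393.7 229.7] [387 224  15  13 139]
scene yellow [285.4 265.1] [285.5 266.6] [278 260  16  15 190]
scene red [337.3 200.6] [337.2 202.2] [331 197  13  11 112]
```

```bash
python3 -c "
from bench import ctrl
print(ctrl.finish_job())"
```

```text
the job is handed in; nothing more can be done
None
```

I pressed the blue, yellow and red caps in that order, each by roughly 4–5 mm (estimated from the 4–6 N wrist force) and short of its stop; the camera shows no visible shift of the setters, and I handed the job in at about 21 s with the hand clear.

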